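Push the short last to the heater and pull the heater on

ROBOT

A 6-joint arm with a two-finger parallel gripper is mounted at the origin on the work surface. World frame = base frame: x ahead of the robot, y to its left, z up, the work surface at z = 0. Lengths are in m, angles in rad, forces in N, time in s.
With the tool pointing down it reaches from about 0.425 to 0.925 m from the base axis. Payload 12.5 kg.
Tool frame: the origin (TCP) lies at the very end of the fingers, on their centre line; the grasp point (between the pads) lies 19 mm behind it (ctrl.grasp_offset is the distance from the TCP to the grasp point, in m); z points along the fingers, y is the line along which they close (so a half turn about z gives the same grasp; the last joint's range is limited). The gripper opens to 85 mm and grips with 20 to 120 N. Pads are 22 mm wide; open, the fingers measure 114 mm over their backs; the gripper's body (76 mm by 85 mm) begins 54 mm behind the grasp point. The pads swing forward as they close: fully open they stand 13 mm farther back than shut.
Start: joints at [1.166, 0.491, 1.559, -0, 1.092, -0.106], TCP at [0.184, 0.597, 0.231] pointing down, gripper open.
Joint ranges: [-3.1, 3.1], [-0.84, 2.19], [0.05, 2.79], [-1.13, 4.28], [0.06, 2.93], [-2.69, 2.69]. Speed limits (rad/s): [2.22, 2.22, 2.79, 3.14, 3.14, 3.14].

INTERFACE

Orientations are given as a 3x3 rotation matrix whose columns are the frame's x, y, z axes.
In Python, from cell import telemetry, camera, job_done, recognise, trace, ctrl gives the robot as it stands.
- The arm moves only by the tool send_rows, never from a script. Its argument "deltas" is a list of rows, each a list of 7 numbers: the shift along the world's x, y, z as a fraction of full scale, then the turn, a rotation vector about the world's x, y, z as a fraction of full scale, then the closure, from 0 (fully open) to 1 (shut). A call has 1 to 5 rows; each row is the pose to reach, as a shift and turn from the pose commanded when the call began, turning the shorter way round; what a row does not reach only later rows make up. Full scale, the value 1, is 0.3 m for a shift and pi rad for a turn. A row lasts 1/10 s, in which the tool goes at most 50 mm and 8.59 degrees, less where a joint would pass 70% of its speed; a pose out of reach is approached as far as the arm can. A call with a number of a shift or a turn outside -1 to 1 is refused whole. A call with a gripper value outside its range is refused whole. The fingers move at their own pace and stop on an object; the grip force is fixed at half the most. Time passes only in rows, so rows that repeat a pose let the fingers close. It gives the time, the measured TCP pose, the force, the opening and the grip force at its end, in the units of the state.
- telemetry.read_state(): the state, without advancing time (a new reading comes with each control period).
- camera(name): name is "scene" or "top"; returns a dict with "frame" (400x640x3 uint8, red, green, blue), "K" (3x3 intrinsics, pixels), "origin" and "orientation" of the camera in the world. Camera axes: x right, y down, z forward; pixel columns grow to the right and rows downward; lengths in m; the calibration is good to about 2 mm. A picture is of the moment at which its call begins. There is no depth.
- job_done(): hands the job in; it is judged then, once.
Trained networks look in a picture, given as the dict that the camera call returned (one of the last four; its "shot" number tells which), for a name from the list of things; names that differ only in an ending like _2 or _b are one class to them, and where a whole thing is asked for, a point or a joint stands for the part that bears it (a point fixed in the world has none). Each returns a list of dicts, best first, with "score" (0 to 1); they miss things now and then, are a little off and sometimes report something else, mostly with a low value. They report only what shows in the picture. A call takes as long as a camera call. They do not tell look-alikes from the thing itself.
- recognise(thing, picture): "location" ([x, y, z] in m, in world coordinates, good to about 4 mm: the middle of the surface that is visible of it).
- trace(thing, picture): "pixels" (400x640 bool, what is visible of it).
The state is a dict: "time_s": time; "q": joint angles; "qvel": joint speeds; "effort": joint torques, N m; "tool_pos": TCP position; "tool_rot": TCP orientation; "ft_force": force on the tool from outside, world axes, zero at the start; "wrist_torque": the same for the moment, N m; "grip_width": finger opening in m; "grip_force": force on a finger pad.
Only numpy, scipy, OpenCV 4.12 (cv2) and the standard library are available. Lean on these libraries where they do the work, as an engineer would, in place of code of your own. Each camera call takes 0.05 s, during which the arm holds its last target. There are 200 camera calls.

TASK

Push the short shoe last out of the touching group of lasts and along the bench, without picking it up, until it stands wholly on the black pad in front of the heater. Then switch the heater on: pull the round knob on its control box all the way out against its spring, hold it there a moment, and let it go back in to rest. Leave the two longer lasts, the tin and the hammer where they are.

Things in the scene. Friction and masses are not known exactly. Their poses are not given: they have to be found in the camera images.
- short_center (a point): The short turquoise plastic shoe last, standing on its flat sole on the bench: 160 mm long (the other two: 225 mm), 64 mm wide, 88 mm high over the heel half, sloping to 20 mm at the toe; about 0.3 kg, slides on the bench. Point: on its middle line, 80 mm ahead of the heel's back face, 44 mm above the sole. x axis to the toe, y to its left, z up.
- short: The same short last: axes as short_center, origin 44 mm below it on the sole. The heel's back is a flat upright face 52 mm wide, 70 mm high. The sides are upright, flat and parallel, 64 mm apart, from 45 to 120 mm ahead of the heel's back and up to 45 mm high; the heel part behind that is 52 mm wide.
- short_heel (a point): Middle of the flat back face of the short last's heel, 30 mm above the sole (80 mm behind short_center).
- short_toe (a point): Tip of the short last's toe, 10 mm above the sole (80 mm ahead of short_center).
- short_left (a point): Left side of the short last (32 mm to the left of short_center), 20 mm above the sole.
- short_right (a point): Right side of the short last (32 mm to the right of short_center), 20 mm above the sole.
- long_a_center (a point): One of two long turquoise lasts, 225 x 64 mm (52 mm wide at the heel), 88 mm high over the heel half, 0.5 kg. Point: 80 mm ahead of the heel's back, 145 mm behind the toe tip, 44 mm above the sole; x axis to the toe. The three lasts stand side by side, parallel, toes to the robot's left, sides under 1 mm apart, heels level within 20 mm; the short one in any of the three places.
- long_b_center (a point): The other long last, same shape, point and axes as the first. Both long lasts stay where they are.
- heater: Infrared bench heater, fixed. Origin: centre of its thin black pad, flush with the bench, 160 mm (along its x) by 240 mm (its y). x points away from the robot, across the pad to the upright panel, 158 mm high (foot from x = 95 mm); y to the grey control box (x 0 to 140, y 145 to 255, 150 mm high); z up. The knob comes out of the box's front face (x = 0) towards -x.
- knob_head (a point): Centre of the knob's black disc head, 68 mm in diameter, 14 mm thick, axis along the heater's x, 105 mm above the bench, at heater y = 200 mm. At rest the disc's back is 45 mm in front of the box, on a steel stem 14 mm in diameter: room for fingers behind the head on both sides of the stem. Moves with the knob.
- knob (a joint): How far the knob is pulled out, m: 0 at rest, stop at 0.032; slides along the heater's -x; switches on at 0.022. A spring pulls it back: 3.4 N at rest, 12.3 N at the stop; let go, it returns to 0 by itself.
- tin_center (a point): Cement tin, 72 mm in diameter, 90 mm high, standing on the bench in front of the knob; point at its centre. Stays where it is.
- hammer_grip (a point): Middle of the handle of a hammer 240 mm long lying on the bench on the robot's left. Stays where it is.
There are look-alikes about, which are no part of the job. Leave any white look-alike of the short alone.

How it is judged:
On the way, in this order (a step that is already met when the one before it is completed fails the run):
1. the short last stands wholly on the pad, let go (x of short_heel in the frame of heater between -0.082 and 0.082 m and y of short_heel in the frame of heater between -0.122 and 0.122 m and x of short_toe in the frame of heater between -0.082 and 0.082 m and y of short_toe in the frame of heater between -0.122 and 0.122 m and x of short_left in the frame of heater between -0.082 and 0.082 m and y of short_left in the frame of heater between -0.122 and 0.122 m and x of short_right in the frame of heater between -0.082 and 0.082 m and y of short_right in the frame of heater between -0.122 and 0.122 m and angle between short_center's own z axis and vertical below 0.1 rad and contact force between short and the fingers below 0.1 N), for 0.2 s.
2. the knob is pulled out past its switching point and held there 0.3 s, the last still on the pad (value of joint knob above 0.022 m and x of short_heel in the frame of heater between -0.082 and 0.082 m and y of short_heel in the frame of heater between -0.122 and 0.122 m and x of short_toe in the frame of heater between -0.082 and 0.082 m and y of short_toe in the frame of heater between -0.122 and 0.122 m and x of short_left in the frame of heater between -0.082 and 0.082 m and y of short_left in the frame of heater between -0.122 and 0.122 m and x of short_right in the frame of heater between -0.082 and 0.082 m and y of short_right in the frame of heater between -0.122 and 0.122 m), for 0.3 s.
At the end, for the whole second after the job is handed in: The short last stands upright (within 0.1 rad) and still with its heel, toe and both sides within the pad (2 mm grace); the knob is back in (under 3 mm out); the long lasts and the tin are within 20 mm and the hammer within 30 mm of where they started (x of short_heel in the frame of heater between -0.082 and 0.082 m and y of short_heel in the frame of heater between -0.122 and 0.122 m and x of short_toe in the frame of heater between -0.082 and 0.082 m and y of short_toe in the frame of heater between -0.122 and 0.122 m and x of short_left in the frame of heater between -0.082 and 0.082 m and y of short_left in the frame of heater between -0.122 and 0.122 m and x of short_right in the frame of heater between -0.082 and 0.082 m and y of short_right in the frame of heater between -0.122 and 0.122 m and angle between short_center's own z axis and vertical below 0.1 rad and linear speed of short below 0.02 m/s and value of joint knob below 0.003 m and not (distance of long_a_center from where it was at the start of the episode above 0.02 m) and not (distance of long_b_center from where it was at the start of the episode above 0.02 m) and not (distance of tin_center from where it was at the start of the episode above 0.02 m) and not (distance of hammer_grip from where it was at the start of the episode above 0.03 m)); the robot touches nothing.
It fails at once if a long last is shifted more than 20 mm (distance of any of long_a_center, long_b_center from where it was at the start of the episode above 0.02 m).
It fails at once if the tin is shifted more than 20 mm or the hammer more than 30 mm (distance of tin_center from where it was at the start of the episode above 0.02 m or distance of hammer_grip from where it was at the start of the episode above 0.03 m).
It fails at once if the short last is picked up (its middle rises more than 20 mm) or tipped more than 0.4 rad (height (world z) of short_center above 0.064 m or angle between short_center's own z axis and vertical above 0.4 rad).
It also fails if it takes over 67 s, if anything falls off the work surface, if the arm or the gripper's body presses on something with over 40 N, if the wrist force passes 120 N, or if a joint passes its speed limit or range.

## Working session

There is one attempt and no reset: what is moved stays moved. The work goes in short steps, Python scripts to look and compute and a tool call to move; the robot and the scene stay as the last step left them, time stands still between calls to the robot, and variables do not carry over. Pictures are saved under pics/ and viewed, at most 13 in all, crops included, and the job is handed in when it is done.

Besides the shell and the picture viewer there is one more tool, called by a JSON object that holds its "fn" and its "kwargs", one argument or row to a line. send_rows: Moves the arm, as the interface text tells. Its arguments: {"type":"object","properties":{"deltas":{"type":"array"}},"required":["deltas"]}

```bash
mkdir -p pics
cat > h.py <<'E'
import numpy as np, cv2
from cell import telemetry, camera, job_done, recognise, trace, ctrl
def ray(p,u,v,z):
    "world point at height z seen at pixel u,v"
    d=p["orientation"]@np.linalg.inv(p["K"])@np.array([u,v,1.]); o=np.array(p["origin"])
    return o+d*(z-o[2])/d[2]
def proj(p,X):
    c=np.array(p["orientation"]).T@(np.array(X,float)-p["origin"]); q=p["K"]@c; return q[:2]/q[2]
def save(n,f,box=None,k=1):
    if box: f=f[box[1]:box[3],box[0]:box[2]]
    cv2.imwrite("pics/"+n,cv2.resize(f[...,::-1],None,fx=k,fy=k,interpolation=cv2.INTER_CUBIC))
E
python3 - <<'E'
from h import *
a=camera("top");b=camera("scene")
save("top.png",a["frame"]);save("scene.png",b["frame"])
for p in(a,b):
  print(np.round(p["origin"],3),np.round(p["orientation"],2).tolist())
  for t in["short","long_a_center","heater","knob_head","tin_center","hammer_grip"]:
    print(t,[(round(r["score"],2),np.round(r["location"],3).tolist(),proj(p,r["location"]).round().tolist()) for r in recognise(t,p)])
print(telemetry.read_state())
E
```

```text
[0.364 0.033 1.184] [[0.01, -1.0, 0.09], [-1.0, -0.0, 0.03], [-0.03, -0.09, -1.0]]
short [(0.94, [0.518, -0.256, 0.065], [454.0, 178.0]), (0.61, [0.257, -0.275, 0.065], [464.0, 287.0]), (0.56, [0.309, 0.195, 0.068], [267.0, 263.0])]
long_a_center []
heater [(0.64, [0.689, 0.14, 0.053], [293.0, 111.0])]
knob_head [(0.72, [0.585, 0.292, 0.12], [226.0, 146.0]), (0.57, [0.481, 0.467, 0.028], [165.0, 193.0])]
tin_center [(0.61, [0.474, 0.282, 0.088], [231.0, 194.0])]
hammer_grip [(0.87, [0.478, 0.467, 0.028], [165.0, 194.0]), (0.19, [0.476, 0.284, 0.088], [231.0, 193.0])]
[ 0.87 -0.48  0.69] [[0.79, 0.41, -0.47], [0.62, -0.51, 0.6], [0.01, -0.76, -0.65]]
short [(0.88, [0.32, 0.165, 0.054], [301.0, 172.0]), (0.61, [0.544, -0.293, 0.063], [235.0, 331.0]), (0.6, [0.277, -0.288, 0.053], [154.0, 262.0])]
long_a_center [(0.71, [0.481, -0.272, 0.065], [221.0, 304.0])]
heater [(0.57, [0.701, 0.114, 0.056], [414.0, 244.0])]
knob_head [(0.68, [0.598, 0.285, 0.11], [412.0, 173.0]), (0.5, [0.479, -0.271, 0.064], [221.0, 303.0]), (0.47, [0.702, 0.109, 0.056], [413.0, 245.0])]
tin_center [(0.94, [0.491
[... 191 characters left out ...]
       1.09169105e+00, -1.05599164e-01]), 'qvel': array([ 0.00179592, -0.00153981,  0.00010966, -0.0010588 , -0.00102522,
        0.00061644]), 'effort': array([ 9.06438927e-04, -6.18126082e+01, -2.61805379e+01, -3.83553379e-05,
        3.80455840e-04,  1.75685267e-05]), 'tool_pos': array([0.1839413 , 0.59732861, 0.23131654]), 'tool_rot': array([[-9.55700580e-01,  2.94340620e-01,  2.51574553e-05],
       [ 2.94340621e-01,  9.55700578e-01,  7.16651196e-05],
       [-2.94903889e-06,  7.58952574e-05, -9.99999997e-01]]), 'ft_force': array([ 0.36424214, -0.0390445 , -0.08505389]), 'wrist_torque': array([-0.00255578, -0.0178299 , -0.00551313]), 'grip_force': 0.0, 'grip_width': 0.08564056405953038}
```

View pics/top.png

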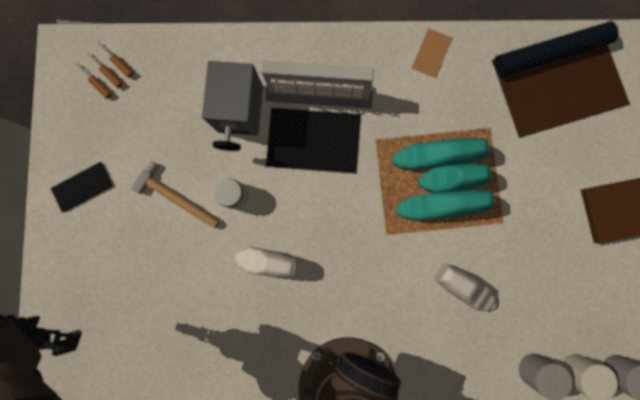

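View pics/scene.png

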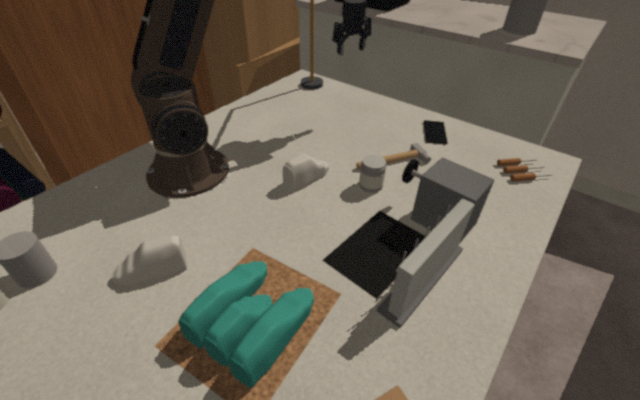

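The top view shows three turquoise lasts on the cork mat. The long ones are at (440,153) and (445,205), and the short one is between them at (455,178). There are white look-alikes at (265,262) and (467,287). The short one is the one meant: it is turquoise, stands in the group and is clearly shorter. The pad is at about (315,140), the knob at (226,146), the tin at (230,193) and the hammer at (180,200).

Run:
```python
from h import *
a=camera("top");f=a["frame"].astype(int)
save("crop.png",a["frame"],(200,50,520,245),2.5)
m=((f[...,1]-f[...,0]>35)).astype(np.uint8)
m=cv2.erode(m,np.ones((2,2)))
n,l,st,c=cv2.connectedComponentsWithStats(m)
for i in range(1,n):
  if st[i,4]>150:
    r=cv2.minAreaRect(np.argwhere(l==i)[:,::-1].astype(np.float32))
    print(st[i],c[i],np.round(cv2.boxPoints(r),1).tolist(),"\n world z.07",[ray(a,*q,.07)[:2].round(3).tolist() for q in cv2.boxPoints(r)])
g=f.sum(2); k=((g<75)).astype(np.uint8); k[:,:262]=0;k[:104]=0;k[180:]=0;k[:,370:]=0
pts=np.argwhere(k)[:,::-1].astype(np.float32); r=cv2.boxPoints(cv2.minAreaRect(pts));print("pad",r.round(1).tolist(),[ray(a,*q,0)[:2].round(3).tolist() for q in r])
```

```text
[ 394  140  100   80 5171] [445.4509766  178.68690775] [[390.8999938964844, 146.6999969482422], [486.8999938964844, 137.3000030517578], [494.1000061035156, 211.60000610351562], [398.20001220703125, 221.0]] 
 world z.07 [[0.593, -0.103], [0.617, -0.336], [0.436, -0.349], [0.412, -0.12]]
pad [[266.6000061035156, 165.10000610351562], [270.6000061035156, 108.0], [358.79998779296875, 114.19999694824219], [354.8999938964844, 171.3000030517578]] [[0.559, 0.211], [0.711, 0.204], [0.694, -0.029], [0.543, -0.019]]
```

View pics/crop.png

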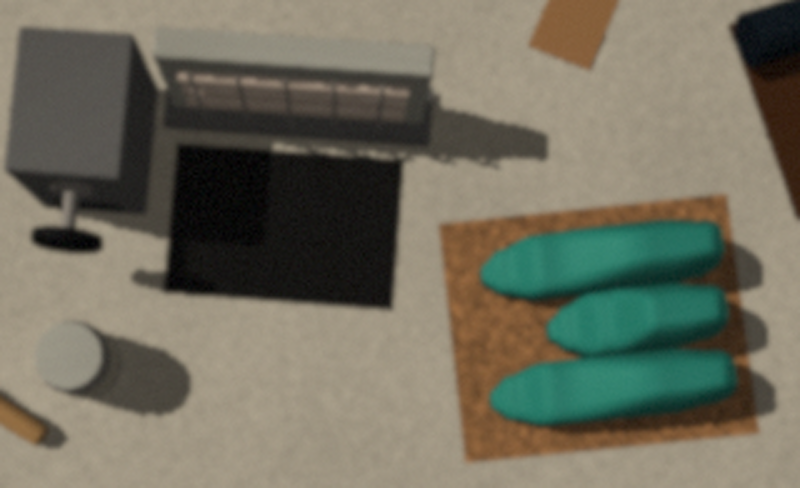

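The crop confirms that the middle turquoise last, with heel at crop (727,307) and toe at (549,326), is the short one. The pad's corners are at crop (178,147), (402,160), (391,307) and (166,290).

Run:
```python
from h import *
a=camera("top");b=camera("scene")
C=lambda u,v:(200+u/2.5,50+v/2.5)
for n,u,v,z in[("heel",728,308,.08),("toe",548,328,.012),("longF heel",722,245,.08),("longF toe",481,273,.012),("longN heel",737,373,.08),("longN toe",491,400,.012),("tin",72,357,.09),("knob",66,240,.105)]:
  print(n,ray(a,*C(u,v),z)[:2].round(3))
h=ray(a,*C(728,308),.08)[:2];t=ray(a,*C(548,328),.012)[:2];print(np.linalg.norm(h-t),(t-h)/np.linalg.norm(h-t))
print([(r["score"],r["location"]) for r in recognise("short",b)+recognise("knob_head",b)])
im=b["frame"].copy()
d=(t-h)/np.linalg.norm(h-t)
nn=np.array([d[1],-d[0]])
for q,z in[(h,0),(h,.07),(t,.01),(h+d*.08+nn*.032,.045),(h+d*.08-nn*.032,.045)]:
  cv2.circle(im,tuple(int(x) for x in proj(b,[*q,z]).round()),2,(255,0,0),-1)
o=np.array([.627,.092]);y=np.array([.068,.998]);x=np.array([.998,-.068])
for i in(-1,1):
  for j in(-1,1): cv2.circle(im,tuple(int(v) for v in proj(b,[*(o+.08*i*x+.12*j*y),0]).round()),2,(255,255,0),-1)
cv2.circle(im,tuple(int(v) for v in proj(b,[*(o-.059*x+.2*y),.105]).round()),2,(255,0,0),-1)
save("sc2.png",im,(150,140,500,400),2.2)
```

```text
heel [ 0.527 -0.341]
toe [ 0.516 -0.182]
longF heel [ 0.588 -0.337]
longF toe [ 0.573 -0.114]
longN heel [ 0.465 -0.348]
longN toe [ 0.442 -0.123]
tin [0.477 0.288]
knob [0.588 0.293]
0.15963084317476345 [-0.06885099  0.99762696]
[(0.83, [0.2718, -0.2882, 0.0492]), (0.75, [0.3235, 0.1634, 0.0513]), (0.7, [0.5384, -0.2902, 0.0639]), (0.64, [0.599, 0.2862, 0.111])]
```

View pics/sc2.png

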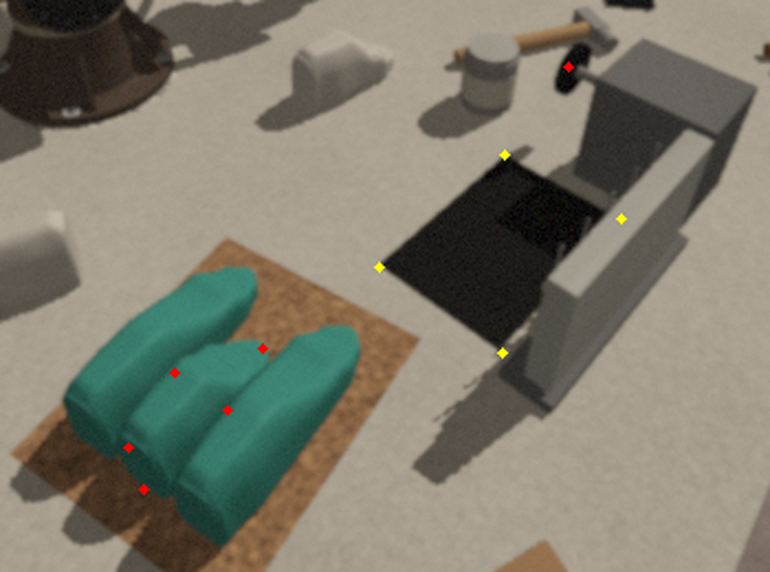

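{"fn": "send_rows", "kwargs": {
  "deltas": [
    [0.13, -0.09, 0, 0, 0, -0.038, 0.8],
    [0.26, -0.18, 0, 0, 0, -0.076, 0.8],
    [0.39, -0.27, 0, 0, 0, -0.114, 0.8],
    [0.52, -0.36, 0, 0, 0, -0.152, 0.8],
    [0.65, -0.45, 0, 0, 0, -0.19, 0.8]
  ]
}}

```text
time_s: 1.45
tool_pos: [0.3803, 0.4611, 0.2315]
tool_rot: [[-0.621, 0.784, 0.0], [0.784, 0.621, 0.0], [0.0, 0.0, -1.0]]
ft_force: [0.9, 0.6, -0.4]
grip_width: 0.017
grip_force: 0.0
```

{"fn": "send_rows", "kwargs": {
  "deltas": [
    [0.4, -0.63, 0, 0, 0, -0.188, 0.9],
    [0.4, -0.63, 0, 0, 0, -0.188, 0.9],
    [0.4, -0.63, 0, 0, 0, -0.188, 0.9],
    [0.4, -0.63, 0, 0, 0, -0.188, 0.9],
    [0.4, -0.63, 0, 0, 0, -0.188, 0.9]
  ]
}}

```text
time_s: 1.95
tool_pos: [0.5007, 0.2702, 0.2314]
tool_rot: [[-0.077, 0.997, 0.001], [0.997, 0.077, -0.0], [-0.0, 0.001, -1.0]]
ft_force: [-0.0, 0.5, -0.3]
grip_width: 0.0085
grip_force: 0.0
```

{"fn": "send_rows", "kwargs": {
  "deltas": [
    [0.15, -0.8, 0, 0, 0, 0, 0.9],
    [0.15, -0.8, 0, 0, 0, 0, 0.9],
    [0.15, -0.8, 0, 0, 0, 0, 0.9],
    [0.15, -0.8, 0, 0, 0, 0, 0.9],
    [0.15, -0.8, 0, 0, 0, 0, 0.9]
  ]
}}

```text
time_s: 2.45
tool_pos: [0.5441, 0.031, 0.2315]
tool_rot: [[-0.084, 0.996, 0.001], [0.996, 0.084, -0.0], [-0.0, 0.001, -1.0]]
ft_force: [0.2, 0.0, 0.7]
grip_width: 0.0085
grip_force: 0.0
```

{"fn": "send_rows", "kwargs": {
  "deltas": [
    [0, -0.8, 0, 0, 0, 0, 0.9],
    [0, -0.8, 0, 0, 0, 0, 0.9],
    [0, -0.8, 0, 0, 0, 0, 0.9],
    [0, -0.8, 0, 0, 0, 0, 0.9],
    [0, -0.8, 0, 0, 0, 0, 0.9]
  ]
}}

```text
time_s: 2.95
tool_pos: [0.5436, -0.2094, 0.2314]
tool_rot: [[-0.083, 0.997, 0.0], [0.997, 0.083, -0.0], [-0.0, 0.0, -1.0]]
ft_force: [0.6, 1.1, -0.1]
grip_width: 0.0088
grip_force: 0.0
```

{"fn": "send_rows", "kwargs": {
  "deltas": [
    [-0.06, -0.63, 0, 0, 0, 0, 0.9],
    [-0.06, -0.63, 0, 0, 0, 0, 0.9],
    [-0.06, -0.63, 0, 0, 0, 0, 0.9],
    [-0.06, -0.63, 0, 0, 0, 0, 0.9],
    [-0.06, -0.63, 0, 0, 0, 0, 0.9]
  ]
}}

```text
time_s: 3.45
tool_pos: [0.5248, -0.4003, 0.2307]
tool_rot: [[-0.08, 0.997, 0.0], [0.997, 0.08, -0.001], [-0.001, 0.0, -1.0]]
ft_force: [0.1, 0.1, -0.8]
grip_width: 0.0087
grip_force: 0.0
```

{"fn": "send_rows", "kwargs": {
  "deltas": [
    [0.03, -0.02, -0.16, 0, 0, 0, 0.9],
    [0.03, -0.02, -0.33, 0, 0, 0, 0.9],
    [0.03, -0.02, -0.49, 0, 0, 0, 0.9],
    [0.03, -0.02, -0.65, 0, 0, 0, 0.9],
    [0.03, -0.02, -0.65, 0, 0, 0, 0.9]
  ]
}}

```text
time_s: 3.95
tool_pos: [0.5327, -0.399, 0.0304]
tool_rot: [[-0.085, 0.996, -0.008], [0.996, 0.085, 0.007], [0.008, -0.007, -1.0]]
ft_force: [0.7, -0.3, -0.2]
grip_width: 0.0089
grip_force: 0.0
```

Run:
```python
from h import *
b=camera("scene");save("s3.png",b["frame"],(120,200,360,400),3)
print(telemetry.read_state()["tool_pos"])
```

```text
[ 0.53419299 -0.40038615  0.03433727]
```

View pics/s3.png

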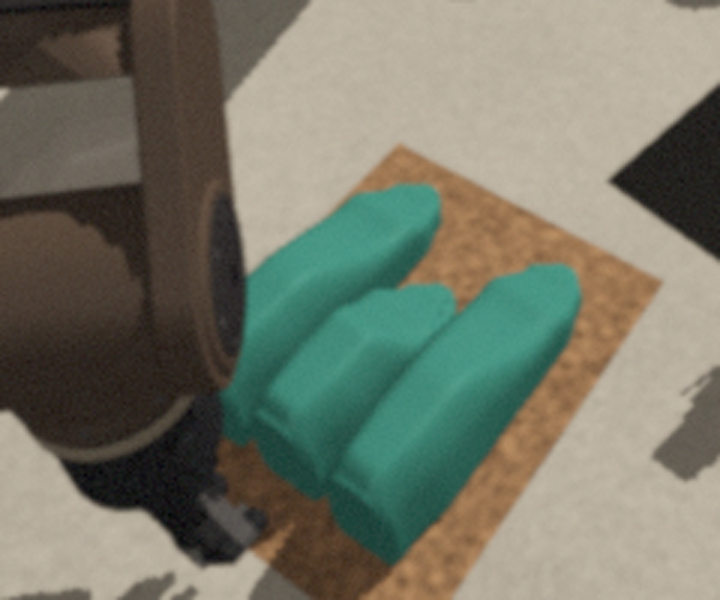

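The gripper, at crop (230,530), stands behind the short last's heel face at (295,455). Next I push along the last's axis.

{"fn": "send_rows", "kwargs": {
  "deltas": [
    [-0.004, 0.05, 0, 0, 0, 0, 0.9],
    [-0.008, 0.1, 0, 0, 0, 0, 0.9],
    [-0.012, 0.15, 0, 0, 0, 0, 0.9],
    [-0.017, 0.2, 0, 0, 0, 0, 0.9],
    [-0.021, 0.25, 0, 0, 0, 0, 0.9]
  ]
}}

```text
time_s: 4.5
tool_pos: [0.529, -0.3256, 0.0376]
tool_rot: [[-0.085, 0.996, 0.002], [0.996, 0.085, -0.002], [-0.002, 0.002, -1.0]]
ft_force: [0.8, -3.2, 2.4]
grip_width: 0.0088
grip_force: 1.3
```

{"fn": "send_rows", "kwargs": {
  "deltas": [
    [-0.004, 0.05, 0, 0, 0, 0, 0.9],
    [-0.008, 0.1, 0, 0, 0, 0, 0.9],
    [-0.012, 0.15, 0, 0, 0, 0, 0.9],
    [-0.017, 0.2, 0, 0, 0, 0, 0.9],
    [-0.021, 0.25, 0, 0, 0, 0, 0.9]
  ]
}}

```text
time_s: 5.0
tool_pos: [0.5221, -0.2505, 0.0363]
tool_rot: [[-0.084, 0.996, -0.0], [0.996, 0.084, 0.0], [0.0, -0.0, -1.0]]
ft_force: [-1.7, -3.3, 1.7]
grip_width: 0.0085
grip_force: 1.5
```

Run:
```python
from h import *
a=camera("top");save("t4.png",a["frame"],(360,110,520,240),4)
```

```text
(no output)
```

View pics/t4.png

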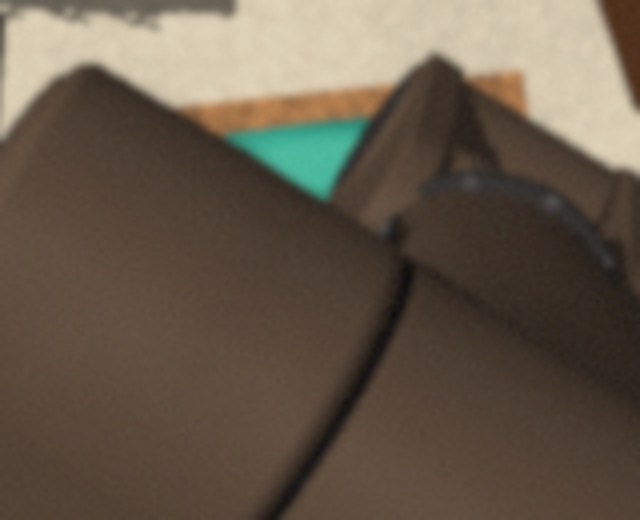

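The arm hides the group in the top view, but only 3 N at the tool means it slides freely. I keep pushing.

{"fn": "send_rows", "kwargs": {
  "deltas": [
    [-0.004, 0.05, 0, 0, 0, 0, 0.9],
    [-0.008, 0.1, 0, 0, 0, 0, 0.9],
    [-0.012, 0.15, 0, 0, 0, 0, 0.9],
    [-0.017, 0.2, 0, 0, 0, 0, 0.9],
    [-0.021, 0.25, 0, 0, 0, 0, 0.9]
  ]
}}

```text
time_s: 5.55
tool_pos: [0.5158, -0.1752, 0.0362]
tool_rot: [[-0.084, 0.996, -0.0], [0.996, 0.084, 0.0], [0.0, -0.0, -1.0]]
ft_force: [0.9, -1.4, -0.6]
grip_width: 0.0086
grip_force: 0.5
```

{"fn": "send_rows", "kwargs": {
  "deltas": [
    [-0.004, 0.05, 0, 0, 0, 0, 0.9],
    [-0.008, 0.1, 0, 0, 0, 0, 0.9],
    [-0.012, 0.15, 0, 0, 0, 0, 0.9],
    [-0.017, 0.2, 0, 0, 0, 0, 0.9],
    [-0.021, 0.25, 0, 0, 0, 0, 0.9]
  ]
}}

```text
time_s: 6.05
tool_pos: [0.5096, -0.1004, 0.0363]
tool_rot: [[-0.084, 0.996, 0.0], [0.996, 0.084, 0.0], [0.0, 0.0, -1.0]]
ft_force: [-0.2, -1.6, -0.6]
grip_width: 0.0083
grip_force: 0.5
```

Run:
```python
from h import *
b=camera("scene");save("s5.png",b["frame"],(120,120,480,400),2)
```

```text
(no output)
```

View pics/s5.png

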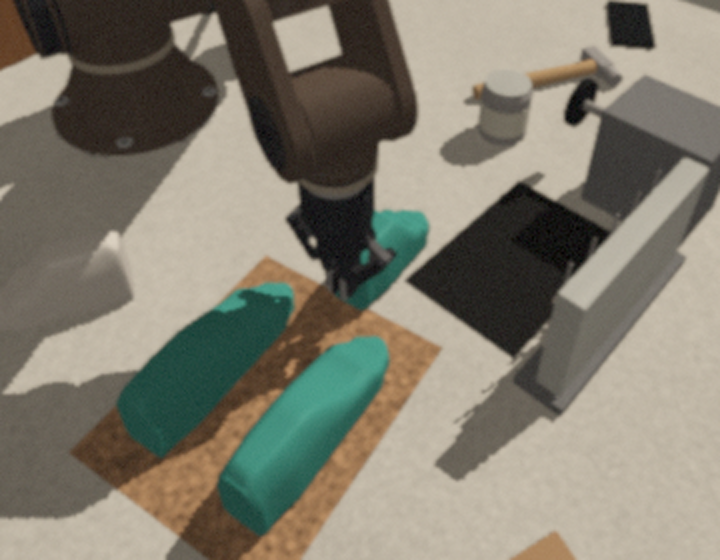

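The short last is out and still straight, and the long lasts have not moved. I push on until it is beside the pad.

{"fn": "send_rows", "kwargs": {
  "deltas": [
    [-0.005, 0.06, 0, 0, 0, 0, 0.9],
    [-0.01, 0.12, 0, 0, 0, 0, 0.9],
    [-0.015, 0.18, 0, 0, 0, 0, 0.9],
    [-0.019, 0.23, 0, 0, 0, 0, 0.9],
    [-0.023, 0.27, 0, 0, 0, 0, 0.9]
  ]
}}

```text
time_s: 6.6
tool_pos: [0.5029, -0.0197, 0.0364]
tool_rot: [[-0.085, 0.996, 0.0], [0.996, 0.085, -0.0], [-0.0, 0.0, -1.0]]
ft_force: [-0.4, -0.8, 0.2]
grip_width: 0.0087
grip_force: 1.0
```

{"fn": "send_rows", "kwargs": {
  "deltas": [
    [-0.001, 0.02, 0, 0, 0, 0, 0.9],
    [-0.002, 0.03, 0, 0, 0, 0, 0.9],
    [-0.002, 0.03, 0, 0, 0, 0, 0.9],
    [-0.001, 0.0, 0, 0, 0, 0, 0.9],
    [0, -0.07, 0, 0, 0, 0, 0.9]
  ]
}}

```text
time_s: 7.1
tool_pos: [0.5028, -0.0419, 0.0363]
tool_rot: [[-0.086, 0.996, -0.0], [0.996, 0.086, 0.0], [0.0, -0.0, -1.0]]
ft_force: [0.7, -0.1, 0.1]
grip_width: 0.0085
grip_force: 0.0
```

{"fn": "send_rows", "kwargs": {
  "deltas": [
    [0, 0, 0.16, 0, 0, 0, 0.6],
    [0, 0, 0.32, 0, 0, 0, 0.55],
    [-0.06, 0, 0.4, 0, 0, 0.045, 0.5],
    [-0.16, 0.08, 0.4, 0, 0, 0.09, 0.5],
    [-0.22, 0.2, 0.4, 0, 0, 0.135, 0.5]
  ]
}}

```text
time_s: 7.6
tool_pos: [0.4356, 0.0172, 0.157]
tool_rot: [[-0.489, 0.872, 0.001], [0.872, 0.489, -0.0], [-0.001, 0.001, -1.0]]
ft_force: [1.0, 1.0, 0.6]
grip_width: 0.0426
grip_force: 0.0
```

{"fn": "send_rows", "kwargs": {
  "deltas": [
    [0, 0.1, 0, 0, 0, 0.316, 0.5],
    [0, 0.23, 0, 0, 0, 0.316, 0.5],
    [0, 0.23, 0, 0, 0, 0.316, 0.5],
    [0, 0.23, 0, 0, 0, 0.316, 0.5],
    [0, 0.23, 0, 0, 0, 0.316, 0.5]
  ]
}}

```text
time_s: 8.1
tool_pos: [0.437, 0.0869, 0.1563]
tool_rot: [[-0.954, 0.301, -0.0], [0.301, 0.954, 0.0], [0.0, 0.0, -1.0]]
ft_force: [-0.6, -0.4, 0.6]
grip_width: 0.0428
grip_force: 0.0
```

Run:
```python
from h import *
a=camera("top");b=camera("scene")
save("s6.png",np.vstack([a["frame"][70:250,200:520],b["frame"][130:330,180:500]]),None,1.5)
print(telemetry.read_state()["tool_pos"])
```

```text
[0.43700908 0.086697   0.15630988]
```

View pics/s6.png

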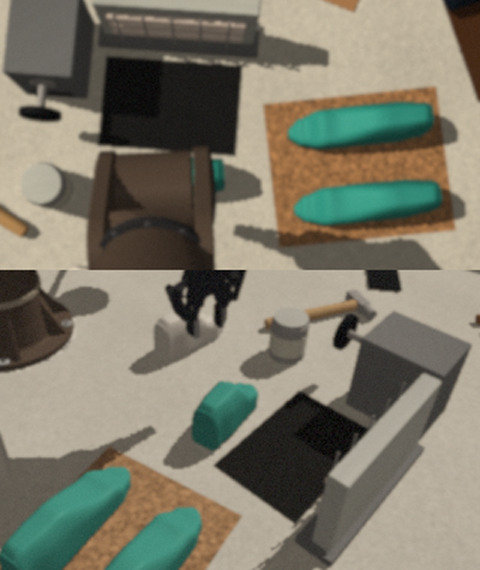

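The top half shows the short last's heel at (222,175), beside the pad and still straight. The gripper hangs on its robot side. I now lower it and push towards the pad.

{"fn": "send_rows", "kwargs": {
  "deltas": [
    [0, 0, 0, 0, 0, 0.04, 0.5],
    [0, 0, -0.15, 0, 0, 0.076, 0.5],
    [0, 0, -0.3, 0, 0, 0.076, 0.5],
    [0, 0, -0.43, 0, 0, 0.076, 0.5],
    [0, 0, -0.437, 0, 0, 0.076, 0.5]
  ]
}}

```text
time_s: 8.7
tool_pos: [0.4352, 0.0866, 0.0219]
tool_rot: [[-0.997, 0.079, -0.007], [0.079, 0.997, -0.0], [0.007, -0.001, -1.0]]
ft_force: [0.8, 0.1, 1.0]
grip_width: 0.0424
grip_force: 0.0
```

{"fn": "send_rows", "kwargs": {
  "deltas": [
    [0.04, -0.003, 0, 0, 0, 0, 0.5],
    [0.08, -0.005, 0, 0, 0, 0, 0.5],
    [0.12, -0.008, 0, 0, 0, 0, 0.5],
    [0.16, -0.011, 0, 0, 0, 0, 0.5],
    [0.2, -0.014, 0, 0, 0, 0, 0.5]
  ]
}}

```text
time_s: 9.2
tool_pos: [0.4983, 0.0831, 0.0262]
tool_rot: [[-0.997, 0.074, 0.001], [0.074, 0.997, 0.0], [-0.001, 0.0, -1.0]]
ft_force: [-3.8, 0.3, 1.5]
grip_width: 0.0429
grip_force: 1.1
```

{"fn": "send_rows", "kwargs": {
  "deltas": [
    [0.05, -0.003, 0, 0, 0, 0, 0.5],
    [0.1, -0.007, 0, 0, 0, 0, 0.5],
    [0.15, -0.01, 0, 0, 0, 0, 0.5],
    [0.19, -0.013, 0, 0, 0, 0, 0.5],
    [0.22, -0.015, 0, 0, 0, 0, 0.5]
  ]
}}

```text
time_s: 9.7
tool_pos: [0.5639, 0.0785, 0.0255]
tool_rot: [[-0.997, 0.074, 0.0], [0.074, 0.997, 0.0], [-0.0, 0.0, -1.0]]
ft_force: [-3.1, -0.3, 0.8]
grip_width: 0.0426
grip_force: 1.1
```

{"fn": "send_rows", "kwargs": {
  "deltas": [
    [0.025, -0.002, 0, 0, 0, 0, 0.5],
    [0.045, -0.003, 0, 0, 0, 0, 0.5],
    [0.055, -0.004, 0, 0, 0, 0, 0.5],
    [0.055, -0.004, 0, 0, 0, 0, 0.5],
    [0.03, -0.003, 0, 0, 0, 0, 0.5]
  ]
}}

```text
time_s: 10.2
tool_pos: [0.5723, 0.0777, 0.0252]
tool_rot: [[-0.997, 0.073, 0.001], [0.073, 0.997, 0.0], [-0.001, 0.0, -1.0]]
ft_force: [-0.7, -0.4, -0.5]
grip_width: 0.0426
grip_force: 0.0
```

{"fn": "send_rows", "kwargs": {
  "deltas": [
    [-0.06, 0.0, 0, 0, 0, 0, 0.5],
    [-0.14, 0.0, 0.1, 0, 0, 0, 0.5],
    [-0.2, 0.0, 0.26, 0, 0, 0, 0.55],
    [-0.25, 0.1, 0.42, 0, 0, 0, 0.6],
    [-0.25, 0.25, 0.54, 0, 0, 0, 0.6]
  ]
}}

```text
time_s: 10.7
tool_pos: [0.4957, 0.1399, 0.1785]
tool_rot: [[-0.997, 0.076, 0.001], [0.076, 0.997, 0.0], [-0.001, 0.0, -1.0]]
ft_force: [1.4, 0.6, -0.6]
grip_width: 0.0341
grip_force: 0.0
```

Run:
```python
from h import *
a=camera("top");b=camera("scene")
for p,z in((a,.06),(b,.06)): print([(round(r["score"],2),np.round(r["location"],3).tolist()) for r in recognise("short",p)])
im=b["frame"].copy()
o=np.array([.627,.092]);y=np.array([.068,.998]);x=np.array([.998,-.068])
save("s7.png",np.vstack([a["frame"][50:230,200:520],im[100:320,200:520]]),None,1.5)
```

```text
[(0.92, [0.612, 0.047, 0.074]), (0.74, [0.255, -0.277, 0.065])]
[(0.93, [0.277, -0.289, 0.05]), (0.78, [0.323, 0.162, 0.052]), (0.71, [0.64, 0.022, 0.052])]
```

View pics/s7.png

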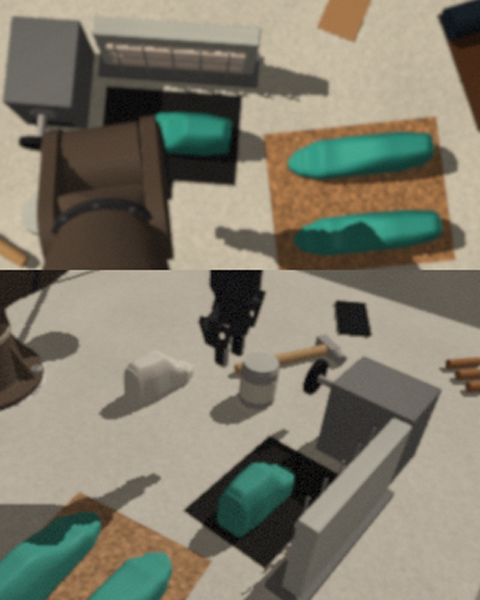

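The short last stands wholly on the pad in both views. The heel is nearest an edge, with roughly 2 cm to spare. Next the knob: I go above the gap behind its head.

{"fn": "send_rows", "kwargs": {
  "deltas": [
    [0.08, 0.1, 0.05, 0, 0, 0, 0.63],
    [0.16, 0.2, 0.05, 0, 0, 0, 0.63],
    [0.25, 0.31, 0.05, 0, 0, 0, 0.63],
    [0.34, 0.42, 0.05, 0, 0, 0, 0.63],
    [0.407, 0.503, 0.05, 0, 0, 0, 0.63]
  ]
}}

```text
time_s: 11.4
tool_pos: [0.6205, 0.2916, 0.1888]
tool_rot: [[-0.997, 0.074, -0.003], [0.074, 0.997, -0.001], [0.003, -0.001, -1.0]]
ft_force: [-0.3, -0.0, 1.0]
grip_width: 0.0316
grip_force: 0.0
```

Run:
```python
from h import *
b=camera("scene");a=camera("top")
s=telemetry.read_state();print(s["tool_pos"],s["grip_width"])
save("s8.png",np.vstack([b["frame"][90:230,330:500],a["frame"][50:190,190:360]]) if 0 else b["frame"],(340,60,500,230),3.5)
```

```text
[0.62080779 0.29243505 0.18810614] 0.03151251720719284
```

View pics/s8.png

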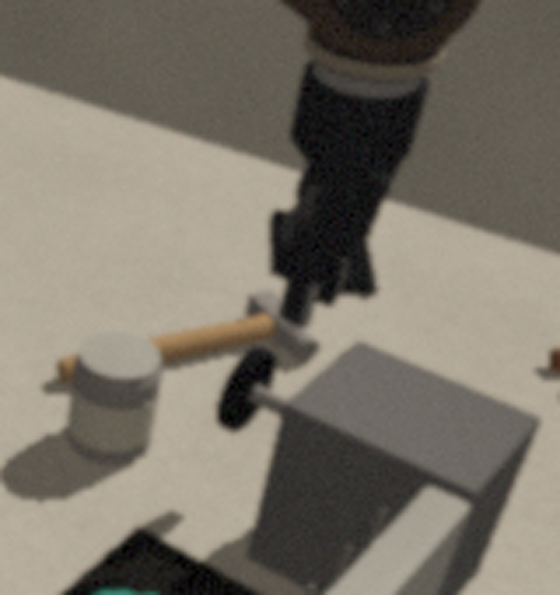

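The fingers hang above the gap between the knob head at (245,390) and the box. I lower them.

{"fn": "send_rows", "kwargs": {
  "deltas": [
    [-0.01, -0.003, -0.06, 0, 0, 0, 0.63],
    [-0.01, -0.003, -0.12, 0, 0, 0, 0.63],
    [-0.01, -0.003, -0.18, 0, 0, 0, 0.63],
    [-0.01, -0.003, -0.22, 0, 0, 0, 0.63],
    [-0.01, -0.003, -0.22, 0, 0, 0, 0.63]
  ]
}}

```text
time_s: 12.0
tool_pos: [0.6156, 0.289, 0.1226]
tool_rot: [[-0.997, 0.074, -0.004], [0.074, 0.997, -0.002], [0.004, -0.002, -1.0]]
ft_force: [0.2, 0.0, 0.1]
grip_width: 0.0318
grip_force: 0.0
```

{"fn": "send_rows", "kwargs": {
  "deltas": [
    [0.003, 0.007, -0.04, 0, 0, 0, 0.63],
    [0.005, 0.01, -0.08, 0, 0, 0, 0.63],
    [0.005, 0.01, -0.115, 0, 0, 0, 0.63],
    [0.005, 0.01, -0.115, 0, 0, 0, 0.63]
  ]
}}

```text
time_s: 12.4
tool_pos: [0.6174, 0.2931, 0.0889]
tool_rot: [[-0.997, 0.073, -0.002], [0.073, 0.997, -0.001], [0.002, -0.001, -1.0]]
ft_force: [-0.4, -0.7, -0.1]
grip_width: 0.0315
grip_force: 0.0
```

{"fn": "send_rows", "kwargs": {
  "deltas": [
    [-0.025, 0.002, 0, 0, 0, 0, 0.63],
    [-0.05, 0.003, 0, 0, 0, 0, 0.63],
    [-0.075, 0.005, 0, 0, 0, 0, 0.63],
    [-0.1, 0.007, 0, 0, 0, 0, 0.63],
    [-0.12, 0.008, 0, 0, 0, 0, 0.63]
  ]
}}

```text
time_s: 12.9
tool_pos: [0.5834, 0.2959, 0.0918]
tool_rot: [[-0.997, 0.073, 0.005], [0.073, 0.997, 0.001], [-0.005, 0.002, -1.0]]
ft_force: [11.6, 0.0, -6.2]
grip_width: 0.0317
grip_force: 3.0
```

{"fn": "send_rows", "kwargs": {
  "deltas": [
    [-0.012, 0.001, 0, 0, 0, 0, 0.63],
    [-0.015, 0.001, 0, 0, 0, 0, 0.63],
    [-0.015, 0.001, 0, 0, 0, 0, 0.63],
    [-0.015, 0.001, 0, 0, 0, 0, 0.63],
    [-0.015, 0.001, 0, 0, 0, 0, 0.63]
  ]
}}

```text
time_s: 13.4
tool_pos: [0.5792, 0.2962, 0.0917]
tool_rot: [[-0.997, 0.073, 0.005], [0.073, 0.997, 0.001], [-0.005, 0.002, -1.0]]
ft_force: [10.3, -0.4, -4.6]
grip_width: 0.0316
grip_force: 2.3
```

{"fn": "send_rows", "kwargs": {
  "deltas": [
    [-0.01, 0.001, 0, 0, 0, 0, 0.63],
    [-0.02, 0.001, 0, 0, 0, 0, 0.63],
    [-0.02, 0.001, 0, 0, 0, 0, 0.63],
    [-0.02, 0.001, 0, 0, 0, 0, 0.63],
    [-0.02, 0.001, 0, 0, 0, 0, 0.63]
  ]
}}

```text
time_s: 13.9
tool_pos: [0.5748, 0.2965, 0.0919]
tool_rot: [[-0.997, 0.074, 0.009], [0.074, 0.997, 0.002], [-0.008, 0.003, -1.0]]
ft_force: [19.8, -1.0, -9.2]
grip_width: 0.0318
grip_force: 9.8
```

19.8 N is above the spring's 12.3 N, so the knob is at its stop. I hold it briefly, then let it back in.

{"fn": "send_rows", "kwargs": {
  "deltas": [
    [0, 0, 0, 0, 0, 0, 0.63],
    [0, 0, 0, 0, 0, 0, 0.63],
    [0.035, -0.002, 0, 0, 0, 0, 0.63],
    [0.07, -0.005, 0, 0, 0, 0, 0.63],
    [0.1, -0.007, 0, 0, 0, 0, 0.63]
  ]
}}

```text
time_s: 14.4
tool_pos: [0.6022, 0.2943, 0.0918]
tool_rot: [[-0.997, 0.073, 0.001], [0.073, 0.997, 0.0], [-0.001, 0.001, -1.0]]
ft_force: [-0.2, -1.9, 4.1]
grip_width: 0.0316
grip_force: 0.3
```

{"fn": "send_rows", "kwargs": {
  "deltas": [
    [0.025, -0.002, 0, 0, 0, 0, 0.63],
    [0.042, -0.003, 0, 0, 0, 0, 0.63],
    [0.045, -0.003, 0, 0, 0, 0, 0.63],
    [0.045, -0.003, 0, 0, 0, 0, 0.63],
    [0.045, -0.003, 0, 0, 0, 0, 0.63]
  ]
}}

```text
time_s: 14.9
tool_pos: [0.6147, 0.2934, 0.0906]
tool_rot: [[-0.997, 0.073, -0.001], [0.073, 0.997, -0.0], [0.001, -0.0, -1.0]]
ft_force: [0.3, -0.5, -0.6]
grip_width: 0.0315
grip_force: 0.0
```

Free of contact, so I raise clear.

{"fn": "send_rows", "kwargs": {
  "deltas": [
    [0.003, 0, 0.08, 0, 0, 0, 0.63],
    [0.003, 0, 0.18, 0, 0, 0, 0.63],
    [0.003, 0, 0.28, 0, 0, 0, 0.63],
    [0.003, 0, 0.4, 0, 0, 0, 0.63],
    [0.003, 0, 0.5, 0, 0, 0, 0.63]
  ]
}}

```text
time_s: 15.4
tool_pos: [0.6156, 0.2935, 0.2427]
tool_rot: [[-0.997, 0.073, 0.001], [0.073, 0.997, 0.0], [-0.001, 0.0, -1.0]]
ft_force: [-0.0, -0.3, 0.3]
grip_width: 0.0317
grip_force: 0.0
```

{"fn": "send_rows", "kwargs": {
  "deltas": [
    [-0.13, 0, 0, 0, 0, 0, 0.63],
    [-0.26, 0, 0, 0, 0, 0, 0.63],
    [-0.39, 0.1, 0, 0, 0, 0, 0.63],
    [-0.45, 0.2, 0, 0, 0, 0, 0.63],
    [-0.45, 0.2, 0, 0, 0, 0, 0.63]
  ]
}}

```text
time_s: 15.9
tool_pos: [0.4783, 0.3559, 0.2413]
tool_rot: [[-0.998, 0.07, 0.0], [0.07, 0.998, 0.001], [0.0, 0.001, -1.0]]
ft_force: [-0.0, -0.3, -0.7]
grip_width: 0.0316
grip_force: 0.0
```

Run:
```python
from h import *
b=camera("scene");a=camera("top")
print(telemetry.read_state()["qvel"].round(3))
save("s9.png",np.vstack([a["frame"][50:230,200:520],b["frame"][100:320,200:520]]),None,1.5)
```

```text
[-0.032  0.009 -0.003 -0.004  0.003 -0.006]
```

View pics/s9.png

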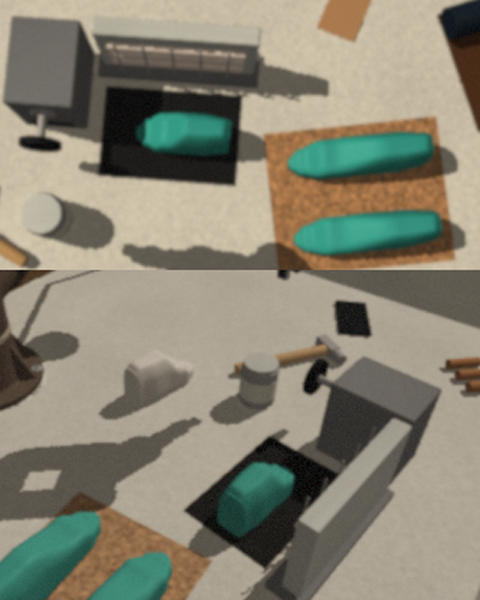

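The last stands on the pad, the knob is back in, and the tin, hammer and long lasts have not moved. I hand the job in.

```bash
python3 -c "
from cell import job_done
print(job_done())"
```

```text
the job is handed in; nothing more can be done
None
```

I pushed the short last onto the pad, pulled the knob to its stop, held it and let it back in, then handed the job in; no verdict came back, but the last pictures show the long lasts, tin and hammer where they started.

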